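Drive the seized clamp-bar pin out of a board holder

TASK

The brass pivot pin of the board holder's clamp bar is stuck in its fork. Pull open the top drawer of the blue tool chest, take out the flat-nosed drift punch (not the orange centre punch), and with its nose push the pin out of the fork from its plain end, head leading, right through so that it drops into the steel dish beside the fork. Then lay the drift down on the blue mat, leaving the drawer open; do not touch the pin with the gripper, and leave the dish and the other things on the bench where they are.

Things in the scene. Friction and masses are not known exactly. Their poses are not given: they have to be found in the camera images.
- holder: Circuit-board holder, fixed. Origin: on the bench under the middle of the fork; z up. Grey base 14 thick: a 22 wide ear (x -32 to +51) with the fork, a 140 wide plate (x +50 to +226) with a green board 31 high. A dark clamp bar (top 70 high, 16 wide) runs along +x from the fork to a black thumb screw (top 90 high) at x = 195, which goes on holding it
- fork (a point): Middle of the bore in the aluminium fork of the holder, 60.5 above the bench; axes as the holder. Fork: 30 long (x), from 42 to 78 high, outer faces at y = +18 and -18, on an 18 wide post; the 9 diameter bore runs through along y. The pin lies in it, head on the -y side, plain end on the +y side: push it towards -y
- pin: Brass pin: shank 8 diameter, 44 long, from y = -22 to +22; head 14 diameter, 5 thick, at y = -22 to -27. Origin: middle of the shank, on the axis. It starts in the bore, its y axis along the holder's y, axis 60 above the bench, plain end 3 to 7 out of the fork's +y face. Stuck: 8 to 14 N of steady push moves it; loose once its plain end is 22 inside; it drops when that end comes within some 5 of the far face
- pin_end (a point): Centre of the flat plain end (8 diameter) of the brass pin, on its axis: the end to push
- dish: Open steel dish, loose, 110 x 110 and 18 high, wall and floor 3 thick, standing on the bench at the head side of the fork, its edge reaching just under it. Origin: centre of its underside; z up
- chest_front (a point): Front of the blue two-drawer tool chest, fixed, 250 (x) x 260 (y) x 110 high, black rubber on top to 112, feet cups on top to 114; its drawer fronts look along this point's -x, y runs along the front, z up. Point: on the bench, in the middle of the front face; the chest reaches 250 behind it
- drawer (a joint): Top drawer: 0 shut, grows as pulled out along the chest's -x to a stop at 0.170 m; light slide (2 to 4 N), stays where left. Starts 0 to 12 mm open. Inside 222 long (from 16 to 238 behind the front face when shut) by 238 wide; rubber floor 63.5 above the bench, side walls' tops 92, front plate's top 103
- drawer_handle (a point): Middle of the top drawer's bar handle, 85 above the bench: round bar 11 diameter, 130 long, parallel to the chest's y, axis 35 in front of the drawer front (29 clear behind it), on two stems 55 either side. Moves with the drawer. The lower drawer has the same handle 52 lower
- drift: Drift punch, 100 g, lying across the top drawer, nose to the chest's -y side; the opening drawer carries it along. Dark eight-sided body 12 across flats, x = -70 to +25, flats upright at its sides; straight bright nose 6 diameter, flat end, to x = +80. Origin: on the underside, axis at z = 6; x points to the nose. It lies about 48 or 104 behind the drawer's front wall, the centre punch in the other place
- drift_grip (a point): Point on the drift's axis at x = -20 of the drift, at its balance point, 100 behind the nose's end: where to grip it
- drift_tip (a point): Centre of the flat end of the drift's nose
- centre_punch: Orange centre punch lying in the same drawer parallel to the drift, eight-sided, 12 across flats, x = -55 to +35, then a steel cone with a sharp point at x = +63. Origin: underside. Not to be used on the pin
- mat: Blue mat, fixed, 170 x 170, 3 thick; the drift is to be laid here. Origin: centre of its underside
- brush: Brush with a dark red handle, about 170 long, lying along its x; leave alone
- screwdriver: Small screwdriver, red handle, 170 long, lying along its x; leave alone
- solvent: White solvent bottle, 54 diameter, 120 high, red cap; leave alone
- flux_jar: Small amber jar, 44 diameter, 35 high, black cap; leave alone
- heatsink: Finned aluminium heat sink 50 x 50 x 22; leave alone
- module: Green memory module lying flat, 133 (x) x 31 x 6; leave alone
Not all that is in view belongs to the job. Of the things that look like the dish, the largest one is meant.

How it is judged (in metres and radians):
On the way, in this order (a step that is already met when the one before it is completed fails the run):
1. the top drawer is pulled open by at least 70 mm (value of joint drawer above 0.07 m), for 0.1 s.
2. the drift is out of the drawer and its nose has followed the pin at least 12 mm into the bore (y of drift_tip in the frame of holder between -0.04 and 0.006 m and x of drift_tip in the frame of holder between -0.005 and 0.005 m and z of drift_tip in the frame of holder between 0.055 and 0.066 m and y of pin in the frame of holder below -0.013 m), for 0.05 s.
3. the pin has left the fork and is down in the dish (x of pin in the frame of dish between -0.053 and 0.053 m and y of pin in the frame of dish between -0.053 and 0.053 m and z of pin in the frame of dish below 0.036 m and z of pin_end in the frame of dish below 0.056 m), for 0.2 s.
At the end, for the whole second after the job is handed in: The pin is out of the fork and at rest in the dish, lying, leaning or standing (its middle inside the walls, under 36 mm above the dish's underside, plain end under 56 mm); the drift lies flat and at rest on the blue mat (its origin inside the mat's edges); the drawer is still open by 60 mm or more (all of step 3 and linear speed of each of pin, drift below 0.02 m/s and x of drift in the frame of mat between -0.083 and 0.083 m and y of drift in the frame of mat between -0.083 and 0.083 m and z of drift in the frame of mat below 0.018 m and angle between drift's own x axis and vertical above 1.4 rad and value of joint drawer above 0.06 m); the robot touches nothing.
It fails at once if the gripper or arm touches the pin (contact force between any of the fingers, the arm and pin above 0.5 N).
It fails at once if the centre punch is used on the pin (contact force between centre_punch and pin above 0.5 N).
It fails at once if the dish is shifted more than 30 mm (distance of dish from where it was at the start of the episode above 0.03 m).
It fails at once if a bystander is moved more than 30 mm (distance of any of brush, screwdriver, solvent, flux_jar, heatsink, module from where it was at the start of the episode above 0.03 m).
It also fails if it takes over 61 s, if anything falls off the work surface, if the arm or the gripper's body presses on something with over 40 N, if the wrist force passes 120 N, or if a joint passes its speed limit or range.

ROBOT

A 6-joint arm with a two-finger parallel gripper is mounted at the origin on the work surface. World frame = base frame: x ahead of the robot, y to its left, z up, the work surface at z = 0. Lengths are in m, angles in degrees, forces in N, time in s.
With the tool pointing down it reaches from about 0.325 to 0.85 m from the base axis. Payload 15.5 kg.
Tool frame: the origin (TCP) lies at the very end of the fingers, on their centre line; the grasp point (between the pads) lies arm.grip_depth behind it (arm.grip_depth is the distance from the TCP to the grasp point, in m); z points along the fingers, y is the direction in which the jaws open and shut (so a half turn about z gives the same grasp; the last joint's range is limited). The gripper opens to 91 mm and grips with 3 to 60 N. Pads are 32 mm wide; open, the fingers measure 118 mm over their backs; the gripper's body (76 mm by 178 mm) begins 60 mm behind the grasp point.
Start: joints at [60.247, 28.281, 77.091, -0, 74.628, -5.472], TCP at [0.257, 0.57, 0.214] pointing down, gripper open.
Joint ranges: [-166.48, 166.48], [-47.26, 123.95], [12.59, 153.08], [-70.14, 250.14], [6.76, 159.57], [-176.63, 176.63]. Speed limits (degrees/s): [108.29, 108.29, 147.25, 172.46, 172.46, 172.46].

INTERFACE

Orientations are given as a 3x3 rotation matrix whose columns are the frame's x, y, z axes.
In Python, from rig import arm gives the robot as it stands. Calls block until the motion is done:
- arm.move_to(position, orientation): joint-space move of the TCP to a pose.
- arm.move_l(position, orientation=None, feed=0.15): straight line of the TCP; orientation=None keeps the orientation; feed is the mean speed in m/s.
- arm.move_joints(angles): joint-space move.
- arm.grip(opening): finger opening in m; the grip force is fixed at half the most; returns when the fingers have stopped.
- arm.sleep(seconds).
- arm.solve_ik(position, orientation): joint angles nearest the present ones, or None.
- arm.snapshot(name): name is "scene" or "top"; returns the picture (384x512x3 uint8, red, green, blue); there is no depth.
- arm.get_calibration(name): a dict with "intrinsics" (3x3 intrinsics, pixels), "cam_to_world" (4x4, takes a point from camera to world coordinates). Camera axes: x right, y down, z forward; pixel columns grow to the right and rows downward; lengths in m; the calibration is good to about 2 mm. A picture is of the moment at which its call begins. get_calibration takes no time and is no camera call.
A pose or a line that the arm cannot do raises arm.Unreachable and nothing moves.
- arm.sign_off(): hands the job in, once; it reports no verdict.
Readings, each from a call of its own:
- arm.current_t(): time.
- arm.current_joint_positions(): joint angles.
- arm.current_dq(): joint speeds.
- arm.current_tau(): joint torques, N m.
- arm.current_ee_pos(): TCP position.
- arm.current_tool_rot(): TCP orientation.
- arm.current_force(): force on the tool from outside, world axes, zero at the start.
- arm.current_torque(): the same for the moment, N m.
- arm.current_width(): finger opening in m.
Only numpy, scipy, OpenCV 4.12 (cv2) and the standard library are available. Lean on these libraries where they do the work, as an engineer would, in place of code of your own. Each camera call takes 0.05 s, during which the arm holds its last target.

## Working session

There is one attempt and no reset: what is moved stays moved. The work goes in short steps, each a Python script; the robot and the scene stay as the last script left them, time stands still between calls to the robot, and variables do not carry over. Pictures are saved under pics/ and viewed, and the job is handed in when it is done.

```bash
ls; mkdir -p pics
python3 - <<'E'
from rig import arm
import cv2
for n in("scene","top"):
    im=arm.snapshot(n); cv2.imwrite(f"pics/{n}0.png",cv2.resize(im[...,::-1],None,fx=1.5,fy=1.5,interpolation=cv2.INTER_CUBIC)); cv2.imwrite(f"pics/raw_{n}0.png",im[...,::-1])
    c=arm.get_calibration(n); print(n,c["intrinsics"],c["cam_to_world"])
print(arm.grip_depth,arm.current_t(),arm.current_ee_pos(),arm.current_tool_rot(),arm.current_width())
E
```

```text
pics
scene [[363.55349226   0.         256.04797991]
 [  0.         363.55349226 187.54360889]
 [  0.           0.           1.        ]] [[ 0.82812715  0.42436042 -0.36622897  0.90648229]
 [ 0.56053748 -0.62486685  0.54345115 -0.59475265]
 [ 0.00177481 -0.65533172 -0.75533912  0.86218339]
 [ 0.          0.          0.          1.        ]]
top [[476.39758852   0.         257.5857336 ]
 [  0.         476.39758852 185.91018524]
 [  0.           0.           1.        ]] [[ 1.18251721e-02 -9.87783572e-01  1.55382690e-01  2.66339922e-01]
 [-9.99927999e-01 -1.19985366e-02 -1.77861773e-04 -8.99192277e-03]
 [ 2.04005383e-03 -1.55369399e-01 -9.87854335e-01  1.49521842e+00]
 [ 0.00000000e+00  0.00000000e+00  0.00000000e+00  1.00000000e+00]]
0.0188 0.1 [0.2568376  0.56942704 0.21340614] [[-9.11549689e-01  4.11189594e-01 -5.31489710e-04]
 [ 4.11189924e-01  9.11549231e-01 -9.20264400e-04]
 [ 1.06075891e-04 -1.05740994e-03 -9.99999435e-01]] 0.09122198447729099
```

View pics/scene0.png

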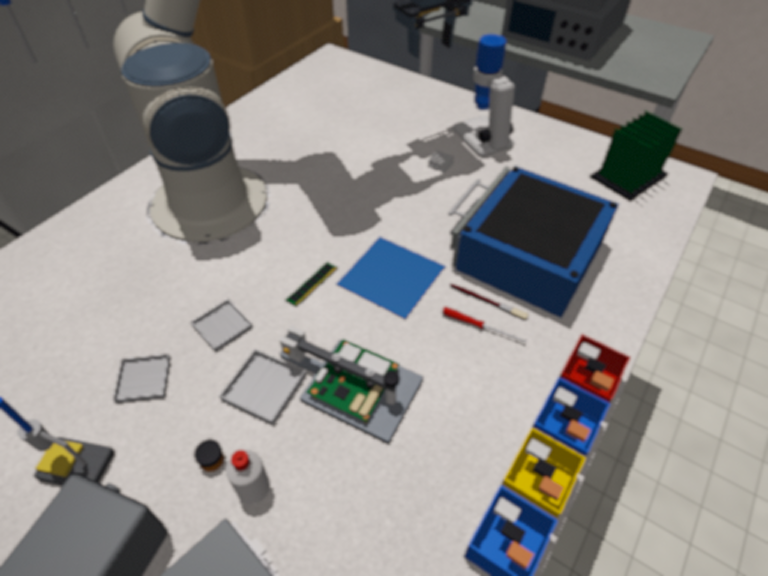

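View pics/top0.png

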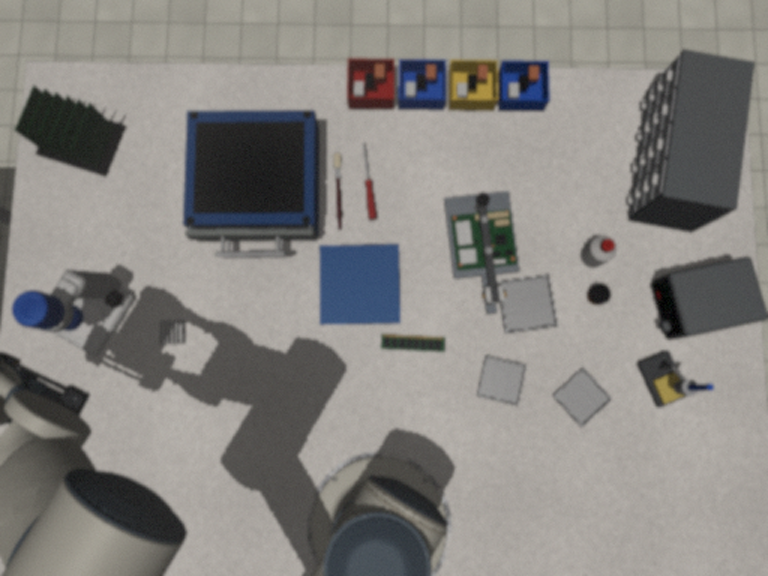

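```bash
cat > h.py <<'E'
import numpy as np,cv2
from rig import arm
def cal(n):
    c=arm.get_calibration(n);return c["intrinsics"],c["cam_to_world"]
def ray(n,u,v,z):
    K,T=cal(n);d=T[:3,:3]@np.linalg.solve(K,[u,v,1]);o=T[:3,3];return o+d*(z-o[2])/d[2]
def proj(n,p):
    K,T=cal(n);q=K@(T[:3,:3].T@(np.asarray(p)-T[:3,3]));return q[:2]/q[2]
def tri(a,b):
    A=np.zeros((3,3));B=np.zeros(3)
    for n,(u,v) in (("top",a),("scene",b)):
        K,T=cal(n);d=T[:3,:3]@np.linalg.solve(K,[u,v,1]);d/=np.linalg.norm(d);P=np.eye(3)-np.outer(d,d);A+=P;B+=P@T[:3,3]
    return np.linalg.solve(A,B)
def crop(im,name,u0,v0,w,h,s):
    cv2.imwrite(name,cv2.resize(im[v0:v0+h,u0:u0+w],None,fx=s,fy=s,interpolation=cv2.INTER_CUBIC))
E
python3 - <<'E'
from h import *
t=cv2.imread("pics/raw_top0.png");s=cv2.imread("pics/raw_scene0.png")
crop(t,"pics/c1.png",280,110,110,100,7)
crop(s,"pics/c2.png",140,210,150,90,5)
crop(t,"pics/c3.png",110,60,120,120,5)
crop(s,"pics/c4.png",290,100,125,110,5)
E
```

```text
(no output)
```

View pics/c1.png

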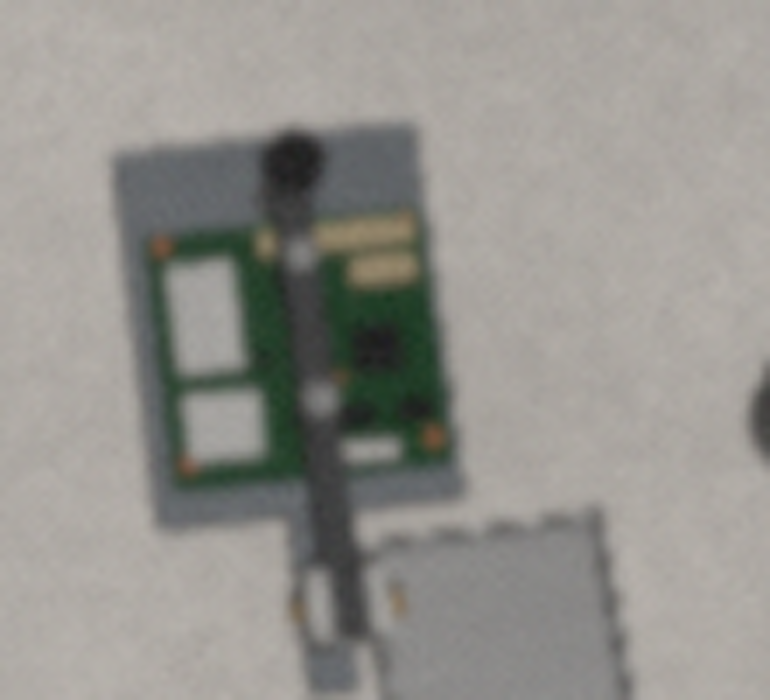

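View pics/c2.png

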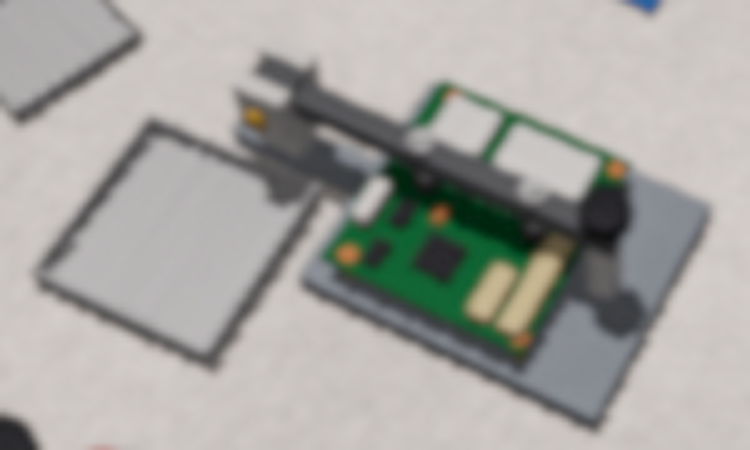

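View pics/c3.png

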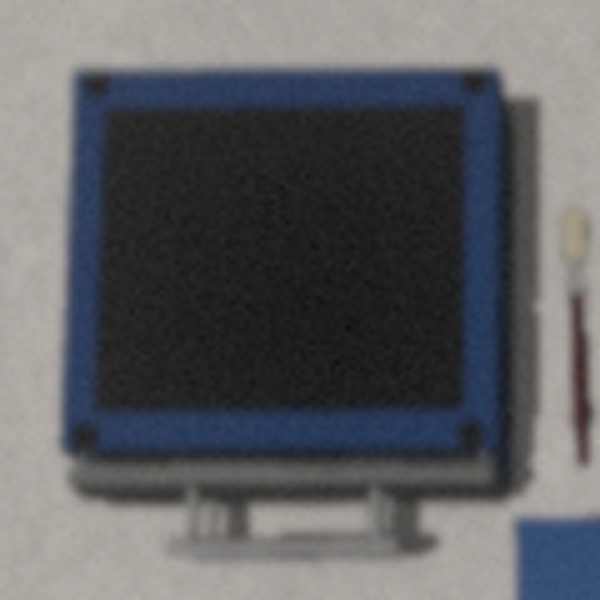

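View pics/c4.png

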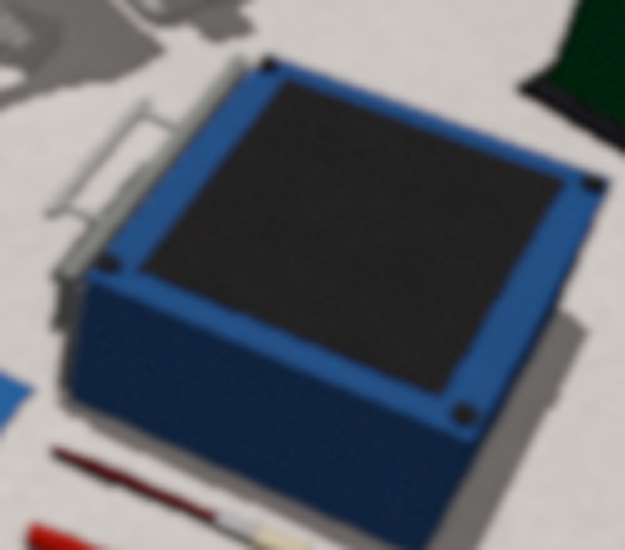

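Run:
```python
from h import *
np.set_printoptions(precision=4,suppress=True)
def show(l,pts,z,n="top"):
    P=[ray(n,u,v,z)[:2] for u,v in pts];print(l,*P);return np.array(P)
# chest top corners z=.110 (FL,FR,BR,BL as seen)
C=[(65,452),(503,452),(498,70),(75,72)]
P=show("chest",[(110+a/5-.0,60+b/5) for a,b in C],.110)
for i in range(4): print(np.linalg.norm(P[i]-P[i-1]))
P=show("rubber",[(110+a/5,60+b/5) for a,b in [(97,408),(465,408),(465,110),(106,110)]],.112)
C=[(113,152),(413,125),(462,495),(160,527)]
P=show("base",[(280+a/7,110+b/7) for a,b in C],.014)
for i in range(4): print(np.linalg.norm(P[i]-P[i-1]))
A=np.array([[.226,.07],[.226,-.07],[.050,-.07],[.050,.07]])
a=A-A.mean(0);b=P-P.mean(0);th=np.arctan2((a[:,0]*b[:,1]-a[:,1]*b[:,0]).sum(),(a*b).sum());R=np.array([[np.cos(th),-np.sin(th)],[np.sin(th),np.cos(th)]])
o=P.mean(0)-R@A.mean(0);print("holder",np.degrees(th),o)
for p in [(0,0,.078),(0,.0225,.06),(0,-.027,.06),(.195,0,.09)]:
    w=np.r_[o+R@p[:2],p[2]];print(p,w,proj("top",w),(proj("top",w)-[280,110])*7,(proj("scene",w)-[140,210])*5)
show("screw",[(280+294/7,110+157/7)],.09)
show("handle",[(110+172/5,60+547/5),(110+425/5,60+541/5)],.085)
show("mat",[(320/1.5,246/1.5),(399/1.5,244/1.5),(400/1.5,322/1.5),(321/1.5,324/1.5)],.003)
d=show("dish",[(500/1.5,283/1.5),(547/1.5,275/1.5),(556/1.5,327/1.5),(505/1.5,333/1.5)],.018)
print(d.mean(0))
```

```text
chest [0.5864 0.3926] [0.5896 0.1319] [0.8286 0.1415] [0.824  0.3997]
0.2377913727167214
0.26069732164825704
0.23922035833748256
0.25830792903063415
rubber [0.613  0.3745] [0.6157 0.1551] [0.8019 0.1606] [0.7992 0.379 ]
base [ 0.6767 -0.1308] [ 0.6911 -0.2684] [ 0.5193 -0.2879] [ 0.503  -0.1518]
0.17488479123530143
0.1383566261801158
0.1729405207315045
0.1371016559768078
holder 6.58359102673382 [ 0.4604 -0.2255]
(0, 0, 0.078) [ 0.4604 -0.2255  0.078 ] [329.507  196.2546] [346.5489 603.782 ] [268.8999  66.1978]
(0, 0.0225, 0.06) [ 0.4579 -0.2032  0.06  ] [321.2662 197.8011] [288.8631 614.6078] [296.511   55.3138]
(0, -0.027, 0.06) [ 0.4635 -0.2523  0.06  ] [337.4209 196.1441] [401.9466 603.0085] [244.3921 123.4944]
(0.195, 0, 0.09) [ 0.6542 -0.2032  0.09  ] [322.0099 132.4881] [294.069 157.417] [599.0133 203.3429]
screw [ 0.6543 -0.2031]
handle [0.5343 0.3322] [0.5399 0.18  ]
mat [0.5702 0.1329] [ 0.5766 -0.0353] [ 0.41   -0.0389] [0.4038 0.1264]
dish [ 0.4928 -0.247 ] [ 0.511  -0.3457] [ 0.402  -0.3618] [ 0.3883 -0.256 ]
[ 0.4485 -0.3026]
```

Run:
```python
from h import *
np.set_printoptions(precision=4,suppress=True)
for y in (.325,.26,.195):
    for x in (.530,.538,.546):
        w=(x-(y-.26)*.026,y,.085); print(w,(proj("top",w)-[110,60])*5,(proj("scene",w)-[290,100])*5)
yaw=np.radians(1.5)
from math import cos,sin
Y=np.array([cos(yaw),sin(yaw),0]);Z=np.array([0,0,-1.]);R=np.c_[np.cross(Y,Z),Y,Z]
for s in (1,-1):
    R2=R*[s,s,1]
    print(arm.solve_ik([.538,.26,.2],R2),arm.solve_ik([.385,.26,.066],R2),arm.solve_ik([.45,-.10,.06],R2))
```

```text
(0.5283100000000001, 0.325, 0.085) [183.4466 556.9943] [128.4134 102.6224]
(0.5363100000000001, 0.325, 0.085) [184.084  543.9398] [138.9794 106.8674]
(0.5443100000000001, 0.325, 0.085) [184.7202 530.908 ] [149.5961 111.1328]
(0.53, 0.26, 0.085) [291.5474 555.5308] [ 83.8805 155.6647]
(0.538, 0.26, 0.085) [292.091 542.48 ] [ 94.6565 160.1693]
(0.546, 0.26, 0.085) [292.6337 529.4519] [105.486  164.6963]
(0.53169, 0.195, 0.085) [399.6068 554.0678] [ 36.5722 212.0127]
(0.53969, 0.195, 0.085) [400.0568 541.0208] [ 47.5645 216.8016]
(0.54769, 0.195, 0.085) [400.5059 527.9964] [ 58.6129 221.6148]
[20.0687 26.8316 82.1438 -0.     71.0247 18.5687] [ 26.6613  28.5945 108.5379  -0.      42.8676  25.1613] [-19.9574  29.0556 109.31    -0.      41.6344 -21.4574]
[  20.0687   26.8316   82.1438   -0.       71.0247 -161.4313] [  26.6613   28.5945  108.5379   -0.       42.8676 -154.8387] [-19.9574  29.0556 109.31    -0.      41.6344 158.5426]
```

What I want could be confused with the following (pictures at 1.5x, top view):
- **Handle:** the top-drawer bar is at top (255,249) and scene (470,203). The lower-drawer bar is hidden right under it, 52 mm lower, so I go by height 85.
- **Dish:** three look alike in the top view, at (527,303), (501,380) and (581,397). The largest is the one at (527,303), touching the fork. The others are bystanders.
- **Pin:** the brass ends are at raw top (322,197) (plain) and (337,196) (head). The orange board holes are not the pin.
- **Punches:** these are to be told apart once the drawer is open.

The close crops c1 to c4 confirm the handle, with both views agreeing on x≈0.539, y≈0.26.

```bash
cat >> h.py <<'E'
from math import cos,sin,radians
def Rd(deg):
    a=radians(deg);Y=np.array([cos(a),sin(a),0]);Z=np.array([0,0,-1.]);return np.c_[np.cross(Y,Z),Y,Z]
E
python3 - <<'E'
from h import *
np.set_printoptions(precision=4,suppress=True)
R=Rd(1.5)
arm.grip(.028)
arm.move_to([.539,.26,.16],R)
im=arm.snapshot("scene");cv2.imwrite("pics/s1.png",im[...,::-1]);im=arm.snapshot("top");cv2.imwrite("pics/t1.png",im[...,::-1])
print(arm.current_ee_pos(),arm.current_t(),arm.current_force(),arm.current_width())
s=cv2.imread("pics/s1.png");crop(s,"pics/c5.png",260,70,150,130,5)
E
```

```text
[0.5386 0.261  0.1602] 2.8083 [-0.674  -0.3198 -0.0375] 0.02783594576846826
```

View pics/c5.png

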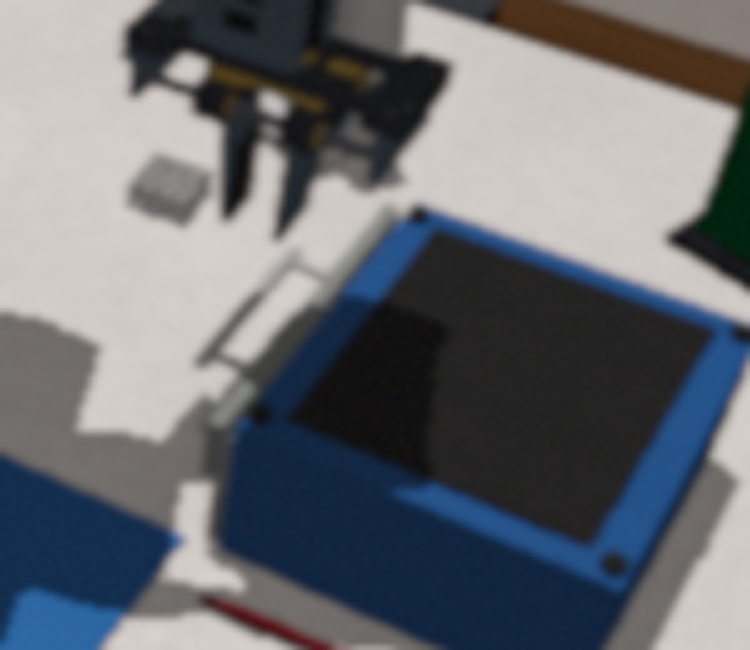

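The fingers stand above the bar, with their tips at crop (225..280, 230) and the bar running from (205,360) to (295,255). I'm going down.

Run:
```python
from h import *
np.set_printoptions(precision=4,suppress=True)
p=arm.current_ee_pos();print((proj("scene",p)-[260,70])*5)
R=Rd(1.5)
arm.move_l([.539,.26,.082],R,feed=.12);print(arm.current_force(),arm.current_ee_pos())
arm.move_l([.539,.26,.066],R,feed=.08);print(arm.current_force(),arm.current_ee_pos())
arm.grip(0.0);print(arm.current_width(),arm.current_force(),arm.current_ee_pos(),arm.current_t())
im=arm.snapshot("scene");cv2.imwrite("pics/s2.png",im[...,::-1])
crop(cv2.imread("pics/s2.png"),"pics/c6.png",260,70,150,130,5)
```

```text
[259.8046 216.4518]
[ 0.1903 -0.2747 -0.6144] [0.5394 0.2602 0.0826]
[ 0.1029 -0.0779 -0.7033] [0.5388 0.2599 0.0659]
0.010514488912072633 [-1.4955  0.5174  3.9794] [0.5391 0.2601 0.0663] 4.375
```

View pics/c6.png

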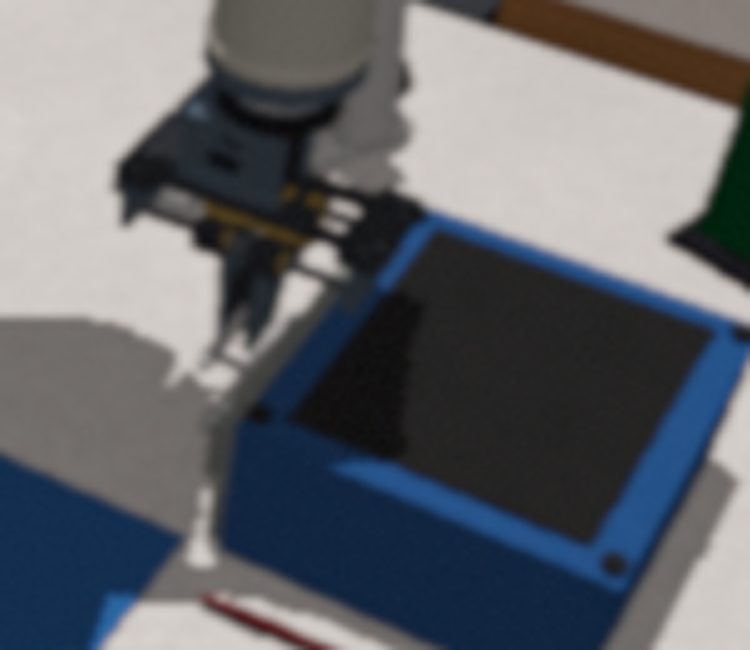

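The bar is gripped, with a width of 10.5 mm against the given 11. Now I'm pulling the drawer.

Run:
```python
from h import *
np.set_printoptions(precision=4,suppress=True)
R=Rd(1.5);p=arm.current_ee_pos()
for d in (.05,.155):
    arm.move_l([p[0]-d*cos(radians(1.5)),p[1]-d*sin(radians(1.5)),p[2]],R,feed=.12);print(arm.current_force(),arm.current_ee_pos(),arm.current_width())
arm.grip(.028);print(arm.current_width())
q=arm.current_ee_pos()
arm.move_l([q[0],q[1],.17],R,feed=.25)
arm.move_to([.36,0.0,.3],Rd(0))
print(arm.current_t())
for n in("scene","top"):
    im=arm.snapshot(n); cv2.imwrite(f"pics/raw_{n}2.png",im[...,::-1])
    cv2.imwrite(f"pics/{n}2.png",cv2.resize(im[...,::-1],None,fx=1.5,fy=1.5))
t=cv2.imread("pics/raw_top2.png");crop(t,"pics/c7.png",105,110,125,90,6)
t=cv2.imread("pics/raw_scene2.png");crop(t,"pics/c8.png",250,90,150,110,5)
```

```text
[-0.2113  3.7386  0.3812] [0.4885 0.259  0.0663] 0.010117987079576113
[-1.2157 12.3575 -3.8743] [0.3845 0.2569 0.0663] 0.010130578489536838
0.027905197670237705
8.175
```

View pics/c7.png

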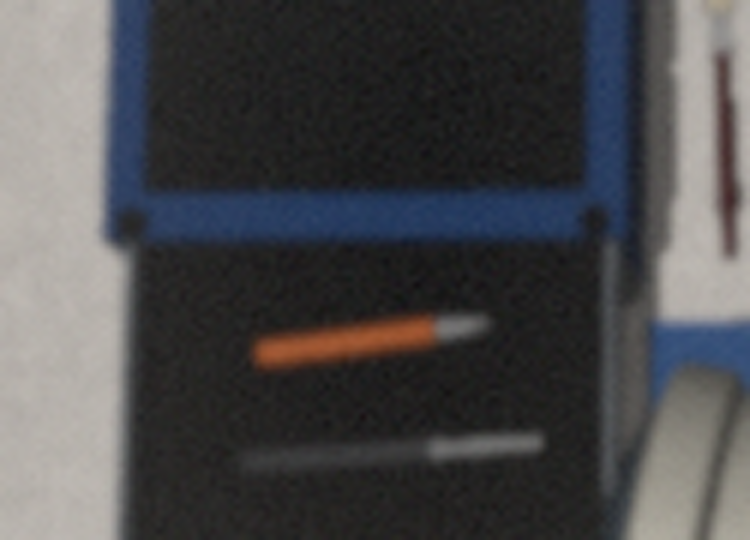

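View pics/c8.png

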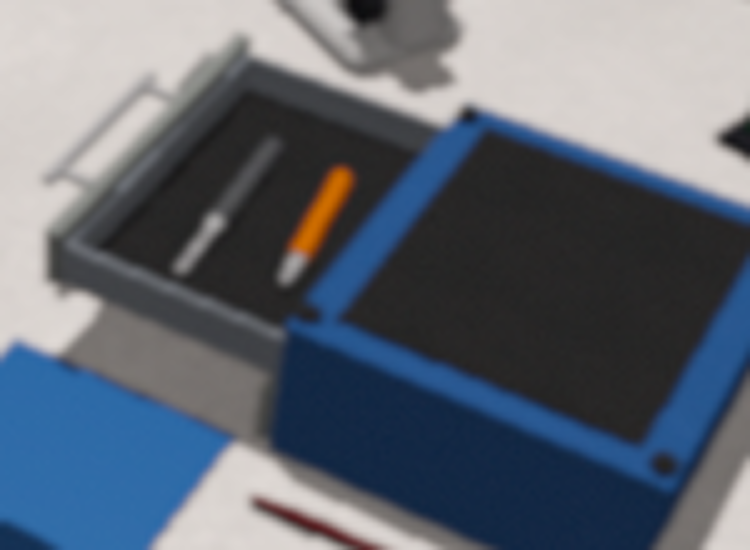

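View pics/top2.png

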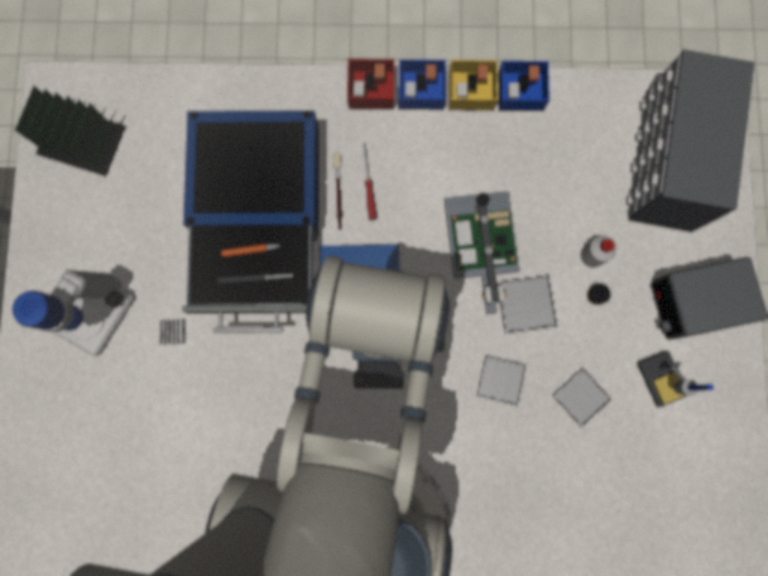

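The drawer is open by about 155 mm. The drift is the dark body with the straight bright nose in the front place: crop c7 (240,463) to (545,442), body/nose joint at (428,450). The orange punch with the cone is behind it at (255,352) to (490,323) and is rejected.

Run:
```python
from h import *
np.set_printoptions(precision=4,suppress=True)
f=lambda a,b:ray("top",105+a/6,110+b/6,.0695)
T,J,N=f(240,463),f(428,450),f(545,442)
print(T,J,N,np.linalg.norm(N-T),np.linalg.norm(N-J))
d=(N-T)/np.linalg.norm(N-T);yaw=np.degrees(np.arctan2(d[0],-d[1]));print(d,yaw)
g=lambda a,b:(250+a/5,90+b/5)
h=lambda a,b:(105+a/6,110+b/6)
t2,j2,n2=tri(h(240,463),g(277,143)),tri(h(428,450),g(215,222)),tri(h(545,442),g(180,270))
print(t2,j2,n2)
# mask subpixel: bright nose
t=cv2.imread("pics/raw_top2.png").astype(int);gray=t.mean(2);sub=gray[178:192,140:200]
bl=gray[176:196,140:200].copy();chroma=(t.max(2)-t.min(2))[176:196,140:200]
prof=[]
for c in range(60):
    col=np.clip(bl[:,c]-38,0,None)
    if col.max()>14: prof.append((140+c,176+(col*np.arange(20)).sum()/col.sum(),col.max()))
print(np.array(prof).round(1))
```

```text
[0.4826 0.3315 0.0695] [0.4904 0.2369 0.0695] [0.4952 0.178  0.0695] 0.15398181900879285 0.059117291428147284
[ 0.0818 -0.9966  0.    ] 4.69300683773807
[0.4844 0.333  0.0678] [0.4914 0.2378 0.0679] [0.4971 0.1795 0.0715]
[[146.  186.5  18.3]
 [147.  186.6  21. ]
 [148.  186.6  23.7]
 [149.  186.5  21.7]
 [150.  186.5  23.3]
 [151.  185.9  21.3]
 [152.  186.2  22. ]
 [153.  186.4  23.3]
 [154.  186.2  21. ]
 [155.  186.   22.7]
 [156.  185.9  24. ]
 [157.  185.7  24.7]
 [158.  185.7  22. ]
 [159.  185.7  19.3]
 [160.  185.7  21.3]
 [161.  185.5  19.7]
 [162.  185.7  20.7]
 [163.  185.5  22.7]
 [164.  185.4  25. ]
 [165.  185.3  18.3]
 [166.  185.3  21. ]
 [167.  185.1  22.7]
 [168.  185.   21. ]
 [169.  185.2  22.3]
 [170.  184.8  22. ]
 [171.  185.   21. ]
 [172.  184.7  22. ]
 [173.  184.6  20. ]
 [174.  184.4  22. ]
 [175.  184.5  25.7]
 [176.  184.4  41.3]
 [177.  184.4  60. ]
 [178.  184.4  67.3]
 [179.  184.3  65. ]
 [180.  184.3  62.7]
 [181.  184.3  62.3]
 [182.  184.1  64.3]
 [183.  184.   68.3]
 [184.  183.9  70.7]
 [185.  183.9  68. ]
 [186.  183.8  69.3]
 [187.  183.7  63.7]
 [188.  183.6  65. ]
 [189.  183.4  64.3]
 [190.  183.5  62. ]
 [191.  183.5  62.7]
 [192.  183.5  64. ]
 [193.  183.4  60.7]
 [194.  183.2  56. ]
 [195.  183.2  27. ]]
```

```bash
cat > g.py <<'E'
from h import *
np.set_printoptions(precision=4,suppress=True)
g=lambda u,v:ray("top",u,v,.0695)
T,J,N=g(145.8,186.65),g(176,184.55),g(194.8,183.2)
d=(N-T)/np.linalg.norm(N-T);yaw=np.degrees(np.arctan2(d[0],-d[1]))
G=((N-.1*d)+(T+.05*d)+(J-.045*d))/3
E
python3 - <<'E'
from g import *
print(T,J,N,np.linalg.norm(N-T),yaw,G)
R=Rd(yaw)
arm.grip(.04)
arm.move_to([G[0],G[1],.16],R)
arm.move_l([G[0],G[1],.085],R,feed=.15)
arm.move_l([G[0],G[1],.0655],R,feed=.06)
print(arm.current_ee_pos(),arm.current_force())
arm.grip(0.0);print(arm.current_width(),arm.current_force(),arm.current_t())
im=arm.snapshot("scene");cv2.imwrite("pics/s3.png",im[...,::-1])
crop(cv2.imread("pics/s3.png"),"pics/c9.png",240,60,150,130,5)
E
```

```text
[0.4842 0.3291 0.0695] [0.4918 0.238  0.0695] [0.4966 0.1812 0.0695] 0.14846193049250025 4.7839940740229325 [0.4882 0.281  0.0695]
[0.488  0.2809 0.0652] [-0.048   0.3751  0.6808]
0.011716324501170024 [-0.7693 -0.3244  2.588 ] 11.6333
```

View pics/c9.png

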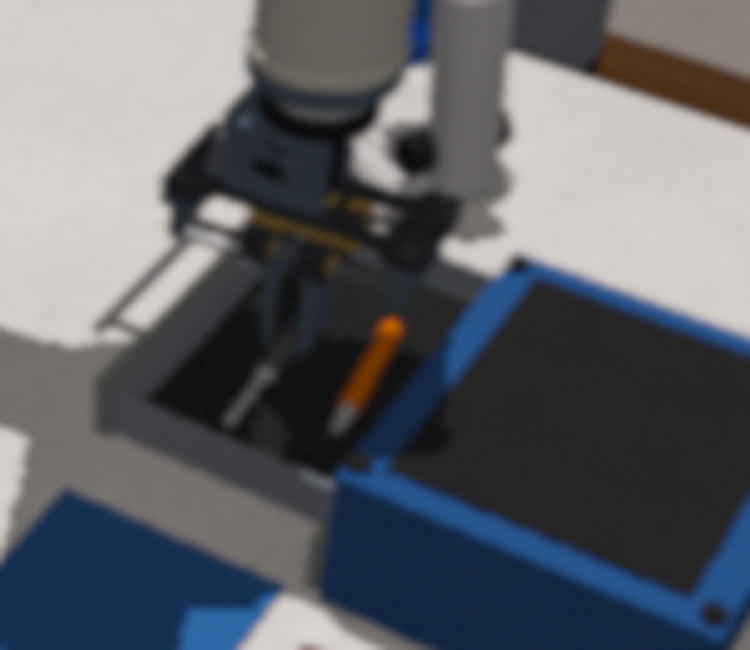

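The drift is gripped with a width of 11.7 mm against 12. I'm lifting it and carrying it to a staging point 40 mm short of the pin end.

```bash
cat >> h.py <<'E'
HY=6.58;HO=np.array([.4604,-.2255])
def hw(x,y,z):
    a=radians(HY);return np.array([HO[0]+cos(a)*x-sin(a)*y,HO[1]+sin(a)*x+cos(a)*y,z])
ZO=.0043
def tcp_for_tip(x,y,z): # tip in holder coords
    return hw(x,y+.1,z-ZO)
def shots(k):
    for n in("scene","top"):
        im=arm.snapshot(n); cv2.imwrite(f"pics/raw_{n}{k}.png",im[...,::-1])
E
python3 - <<'E'
from h import *
np.set_printoptions(precision=4,suppress=True)
p=arm.current_ee_pos()
arm.move_l([p[0],p[1],.19],feed=.2)
R=Rd(HY)
w=tcp_for_tip(0,.055,.12);arm.move_to(w,R)
w=tcp_for_tip(0,.055,.060);arm.move_l(w,R,feed=.15)
print(arm.current_ee_pos(),w,arm.current_width(),arm.current_force(),arm.current_t())
shots(4)
crop(cv2.imread("pics/raw_top4.png"),"pics/d1.png",270,170,90,60,8)
crop(cv2.imread("pics/raw_scene4.png"),"pics/d2.png",160,170,100,85,8)
E
```

```text
[ 0.443  -0.0711  0.056 ] [ 0.4426 -0.0715  0.0557] 0.011871455969341511 [-0.4297  0.5235 -0.9121] 14.3667
```

View pics/d1.png

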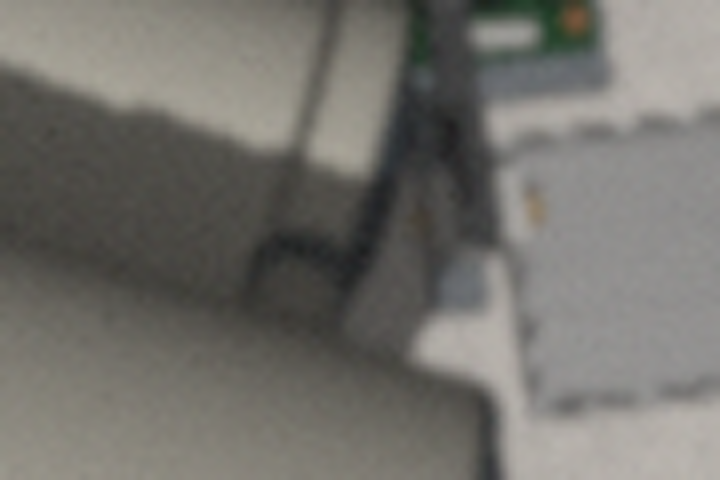

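View pics/d2.png

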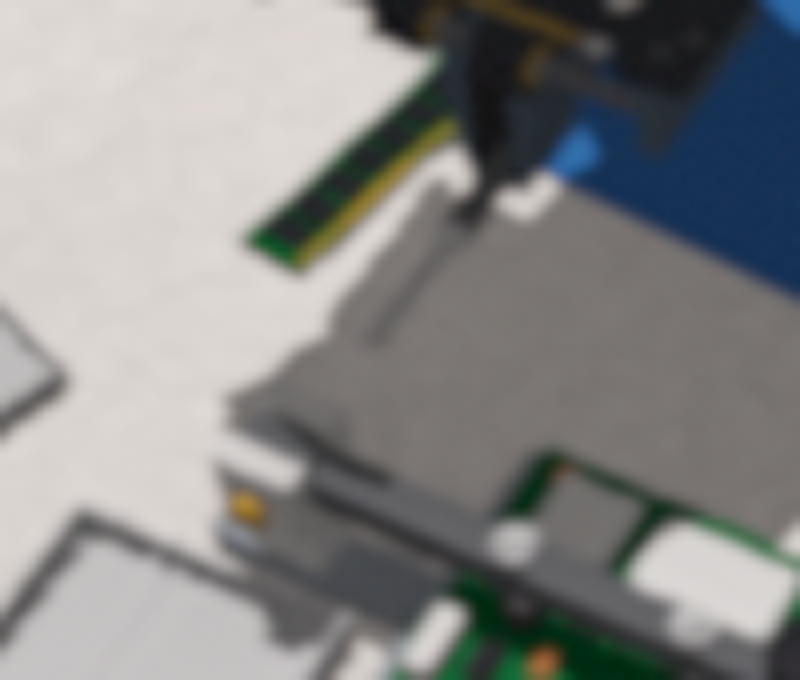

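Run:
```python
from h import *
np.set_printoptions(precision=1,suppress=True)
p=arm.current_ee_pos();R=arm.current_tool_rot()
print(R[:,0])
tip=p-R[:,0]*.1+[0,0,ZO]
for w in (tip,tip+R[:,0]*.055,tip+R[:,0]*.084,hw(0,.022,.06),hw(0,-.0245,.06),hw(0,-.018,.078),hw(.015,-.018,.078),hw(-.015,-.018,.078),hw(-.015,.018,.078)):
    print((proj("top",w)-[270,170])*8,(proj("scene",w)-[160,170])*8)
s=cv2.imread("pics/raw_scene4.png");cl=cv2.resize(s[185:230,190:235],None,fx=16,fy=16,interpolation=cv2.INTER_CUBIC)
cl=np.clip((cl.astype(float)-60)*2.2,0,255).astype(np.uint8);cv2.imwrite("pics/d3.png",cl)
t=cv2.imread("pics/raw_top4.png");cl=cv2.resize(t[180:215,310:345],None,fx=17,fy=17,interpolation=cv2.INTER_CUBIC)
cl=np.clip((cl.astype(float)-30)*2,0,255).astype(np.uint8);cv2.imwrite("pics/d4.png",cl)
```

```text
[-0.1  1.  -0. ]
[325.2 229. ] [368.  339.4]
[181.2 243.8] [451.9 229.6]
[105.2 251.7] [494.1 174.4]
[411.4 222.4] [313.5 409.5]
[532.8 209.9] [235.3 511.8]
[523.6 205.3] [239.1 466. ]
[518.5 166. ] [277.6 483.8]
[528.7 244.7] [200.9 448.4]
[433.4 254.5] [262.9 369.6]
```

View pics/d3.png

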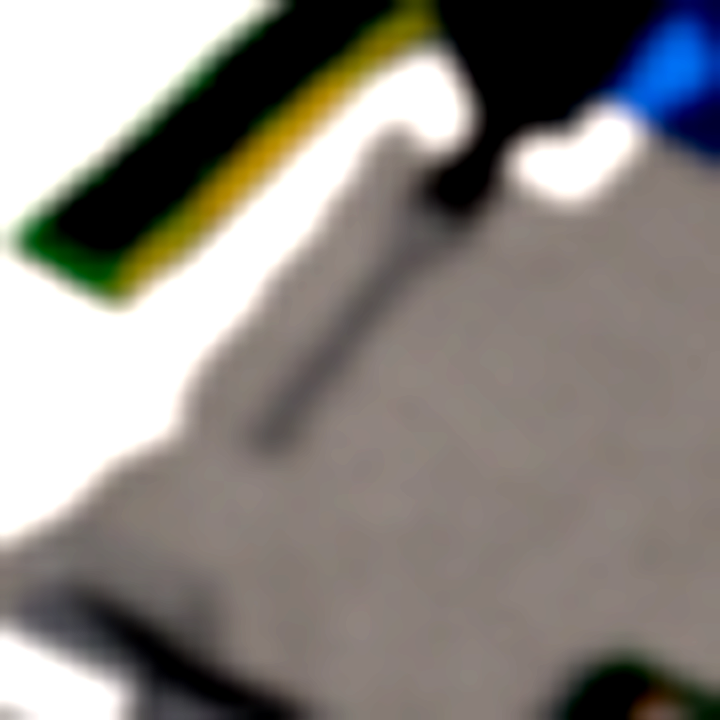

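View pics/d4.png

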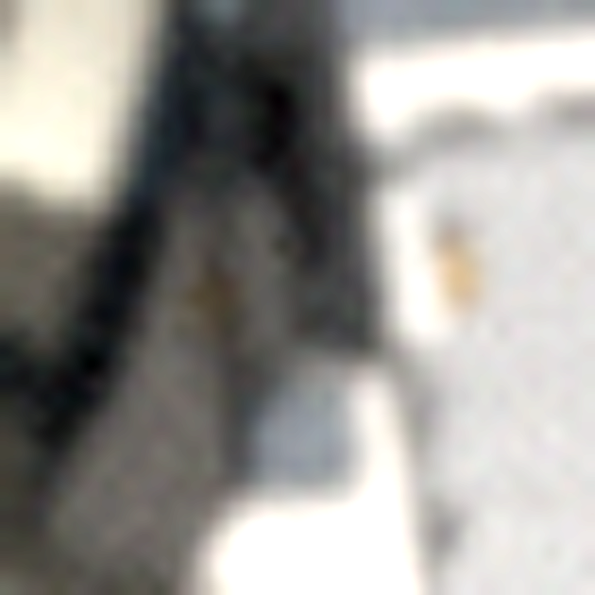

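Run:
```python
from h import *
s=cv2.imread("pics/raw_scene0.png")
cv2.imwrite("pics/e1.png",cv2.resize(s[215:250,180:225],None,fx=16,fy=16,interpolation=cv2.INTER_CUBIC))
cv2.imwrite("pics/e2.png",cv2.resize(s[220:300,195:290],None,fx=8,fy=8,interpolation=cv2.INTER_CUBIC))
t=cv2.imread("pics/raw_top0.png")
cv2.imwrite("pics/e3.png",cv2.resize(t[180:215,310:350],None,fx=16,fy=16,interpolation=cv2.INTER_CUBIC))
```

```text
(no output)
```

View pics/e1.png

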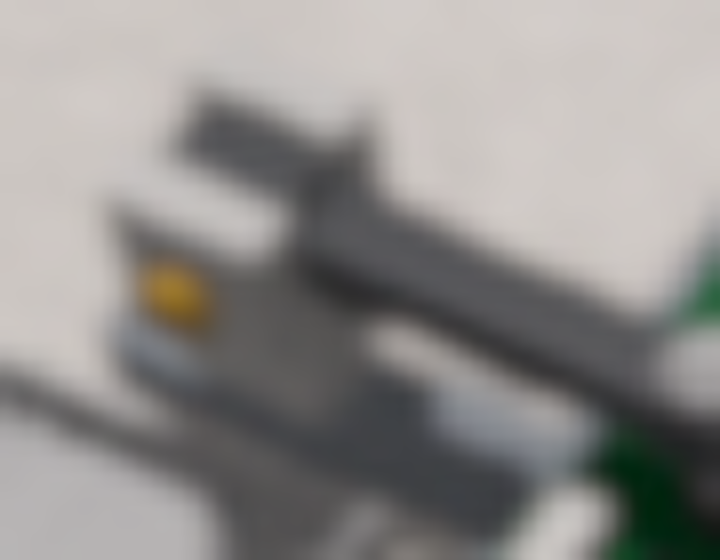

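View pics/e2.png

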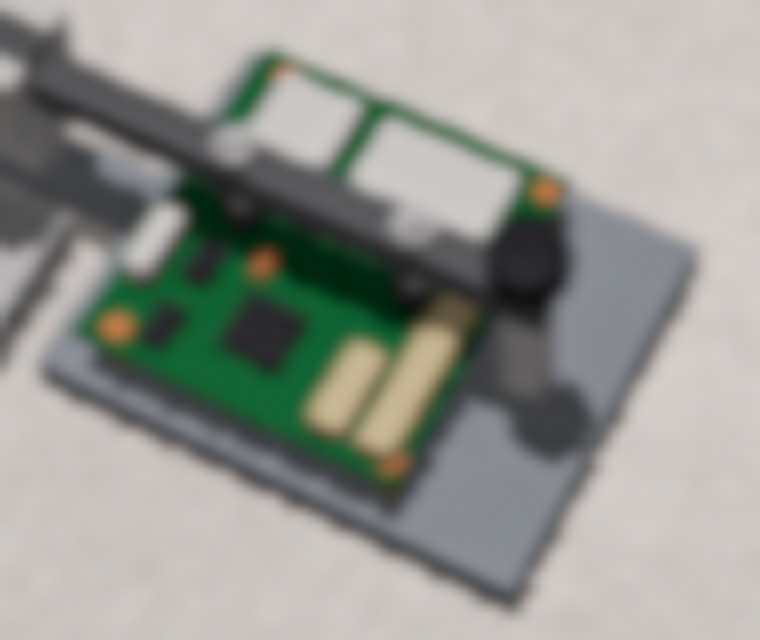

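View pics/e3.png

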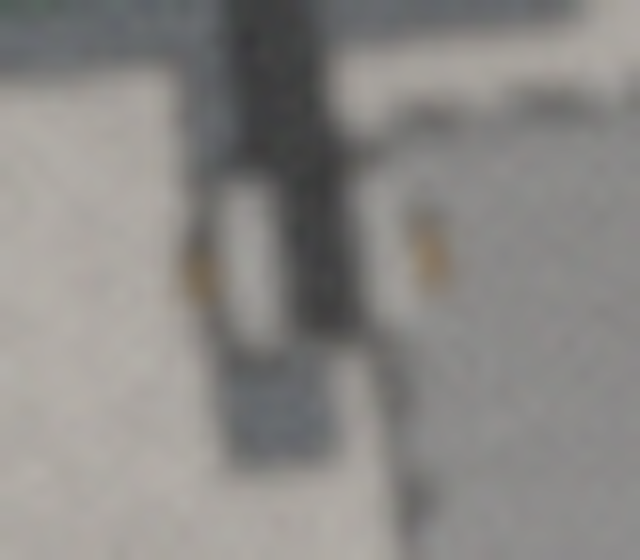

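Run:
```python
from h import *
np.set_printoptions(precision=4,suppress=True)
px=lambda a,b,s,u0,v0:((a+.5)/s-.5+u0,(b+.5)/s-.5+v0)
def fit(A,P):
    A=np.array(A,float);P=np.array(P);a=A-A.mean(0);b=P-P.mean(0)
    th=np.arctan2((a[:,0]*b[:,1]-a[:,1]*b[:,0]).sum(),(a*b).sum());R=np.array([[np.cos(th),-np.sin(th)],[np.sin(th),np.cos(th)]])
    o=P.mean(0)-R@A.mean(0);print(np.degrees(th),o,"resid mm",((A@R.T+o-P)*1e3).round(1).tolist());return th,o
A=[[.226,.07],[.226,-.07],[.050,-.07],[.050,.07],[.195,0]]
C=[(113,152),(413,125),(462,495),(160,527)]
Pt=[ray("top",*px(a,b,7,280,110),.014)[:2] for a,b in C]+[ray("top",*px(294,157,7,280,110),.09)[:2]]
fit(A,Pt)
Ps=[ray("scene",*px(a,b,8,195,220),.014)[:2] for a,b in [(692,252),(508,588),(45,358)]]+[ray("scene",*px(530,243,8,195,220),.09)[:2]]
fit([A[0],A[1],A[2],A[4]],Ps)
for nm,h,pt,ps in (("plain",0,px(200,272,16,310,180),None),("head",0,px(430,250,16,310,180),px(180,296,16,180,215))):
    print(nm,ray("top",*pt,.063), None if ps is None else (tri(pt,ps),ray("scene",*ps,.06)))
```

```text
6.585661798684677 [ 0.4619 -0.2242] resid mm [[0.3, 0.7], [1.9, -0.8], [-1.1, -1.4], [-0.9, 1.5], [-0.1, 0.0]]
6.450490988253025 [ 0.4619 -0.2239] resid mm [[1.4, 4.7], [1.8, -0.9], [-3.8, -1.8], [0.6, -1.9]]
plain [ 0.4614 -0.2051  0.063 ] None
head [ 0.4661 -0.2488  0.063 ] (array([ 0.4663, -0.248 ,  0.0646]), array([ 0.4642, -0.2456,  0.06  ]))
```

Run:
```python
from h import *
np.set_printoptions(precision=4,suppress=True)
px=lambda a,b,s,u0,v0:((a+.5)/s-.5+u0,(b+.5)/s-.5+v0)
o=np.array([.4619,-.2241]);a=radians(6.55)
R=np.array([[cos(a),-sin(a)],[sin(a),cos(a)]])
L=lambda w:R.T@(w[:2]-o)
for nm,p,z in (("prong mid",(250,262),.078),("prong far",(245,178),.078),("prong near",(255,345),.078),("ear end",(282,463),.014),("plain",(200,272),.064),("head",(430,250),.067)):
    print(nm,L(ray("top",*px(*p,16,310,180),z)))
for nm,p,z in (("head",(180,296),.06),("foutL",(105,205),.078),("rear L",(195,90),.078),("rear R",(370,110),.078)):
    print("sc",nm,L(ray("scene",*px(*p,16,180,215),z)))
# head by colour mask
for n,f,b in(("top","pics/raw_top0.png",(310,180,350,215)),("scene","pics/raw_scene0.png",(184,224,198,240))):
    im=cv2.imread(f).astype(float);S=im[...,2]-im[...,0]
    u0,v0,u1,v1=b;W=S[v0:v1,u0:u1]
    base=np.median(W);W=np.clip(W-base-8,0,None)
    num,lab=cv2.connectedComponents((W>0).astype(np.uint8))
    for i in range(1,num):
        m=lab==i
        if W[m].sum()<60: continue
        yy,xx=np.nonzero(m);w=W[m];c=(u0+(xx*w).sum()/w.sum(),v0+(yy*w).sum()/w.sum())
        print(n,c,w.sum(),L(ray(n,*c,.062)))
```

```text
prong mid [0.0008 0.0116]
prong far [0.0167 0.0106]
prong near [-0.0149  0.0126]
ear end [-0.0315  0.0002]
plain [0.0015 0.0191]
head [ 0.0009 -0.0243]
sc head [-0.0001 -0.0216]
sc foutL [-0.012  -0.0214]
sc rear L [-0.012   0.0045]
sc rear R [0.0158 0.0145]
top (np.float64(336.3980582524272), np.float64(195.6601941747573)) 103.0 [-0.    -0.025]
top (np.float64(321.9222222222222), np.float64(197.06666666666666)) 90.0 [0.0002 0.0193]
scene (np.float64(190.47289504036908), np.float64(232.92964244521337)) 867.0 [-0.     -0.0227]
```

Corrected for the resize half-pixel, both views agree on the holder: origin (0.4619, -0.2241), yaw 6.55°. The brass colour centroids of the pin fall on x = 0.000 (within 0.2 mm). The drift tip also shows within 0.2 px of where I predicted it. Now I'm approaching with force checks.

```bash
sed -i 's/^HY=.*/HY=6.55;HO=np.array([.4619,-.2241])/' h.py
cat >> h.py <<'E'
def tipnow():
    p=arm.current_ee_pos();R=arm.current_tool_rot();t=p-R[:,0]*.1-R[:,2]*ZO
    a=radians(HY);d=t[:2]-HO
    f=arm.current_force()
    return np.array([cos(a)*d[0]+sin(a)*d[1],-sin(a)*d[0]+cos(a)*d[1],t[2]])*1e3,np.array([cos(a)*f[0]+sin(a)*f[1],-sin(a)*f[0]+cos(a)*f[1],f[2]])
E
python3 - <<'E'
from h import *
np.set_printoptions(precision=2,suppress=True)
R=Rd(HY)
arm.move_l(tcp_for_tip(0,.04,.060),R,feed=.1);print(*tipnow())
f0=tipnow()[1][1]
for y in (.030,.027,.025,.0235,.022,.0205,.019):
    arm.move_l(tcp_for_tip(0,y,.060),R,feed=.03);t,f=tipnow();print(y,t,f,arm.current_width())
    if f[1]-f0>5: break
print(arm.current_t())
E
```

```text
[ 0.33 39.45 60.54] [-0.8  0.4 -0.5]
0.03 [-0.08 29.94 59.96] [-0.14  0.03 -0.69] 0.01186565423562951
0.027 [-0.02 26.88 59.98] [-0.42 -0.22 -1.02] 0.011654217938349117
0.025 [ 0.01 24.92 60.03] [ 0.33 -0.44 -0.57] 0.01174744250972815
0.0235 [ 0.02 23.44 60.01] [ 0.24  0.43 -0.31] 0.011706465072946728
0.022 [-0.08 22.03 59.96] [ 0.45  0.19 -0.98] 0.012128460293142587
0.0205 [-0.42 20.89 59.82] [-0.36  5.26 -0.53] 0.011995525565106099
0.019 [-0.48 19.46 59.82] [-0.5   5.93  0.03] 0.0114828852689486
16.7417
```

Run:
```python
from h import *
np.set_printoptions(precision=2,suppress=True)
R=Rd(HY)
for y in (.0165,.014,.011,.008,.004):
    arm.move_l(tcp_for_tip(0,y,.060),R,feed=.03);t,f=tipnow();print(y,t,f,arm.current_width())
    if np.abs(f).max()>20: break
print(arm.current_t());shots(5)
crop(cv2.imread("pics/raw_scene5.png"),"pics/f1.png",160,190,75,65,10)
crop(cv2.imread("pics/raw_top5.png"),"pics/f2.png",290,170,75,60,10)
```

```text
0.0165 [-0.51 16.94 59.8 ] [-0.4   5.29 -0.41] 0.012197921391655743
0.014 [-0.53 14.47 59.77] [-0.27  6.15  0.41] 0.011862254693650817
0.011 [-0.44 11.32 59.83] [-1.94  4.38  0.37] 0.011849613318046365
0.008 [-0.31  8.14 59.89] [-0.87  4.32 -0.59] 0.011935332269725407
0.004 [-0.3   4.15 59.87] [-1.59  4.28 -0.32] 0.011829153776198807
18.025
```

View pics/f1.png

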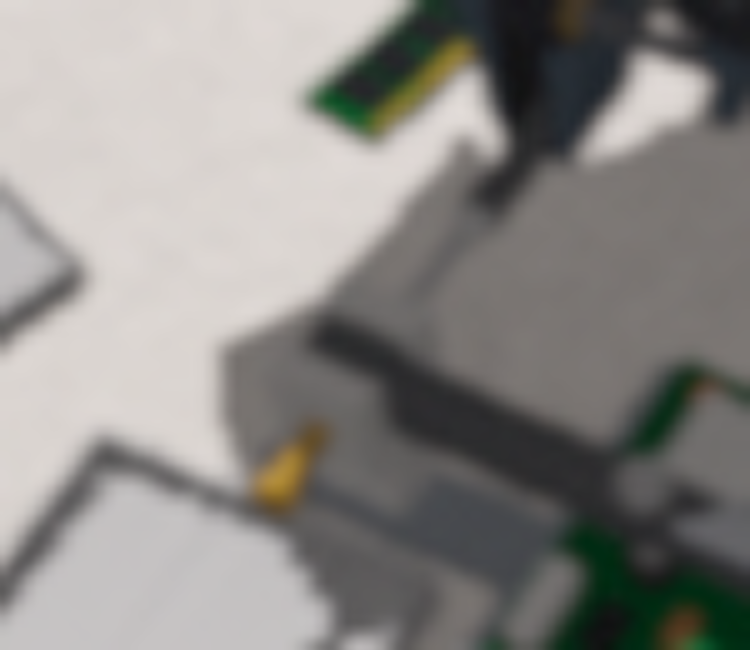

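View pics/f2.png

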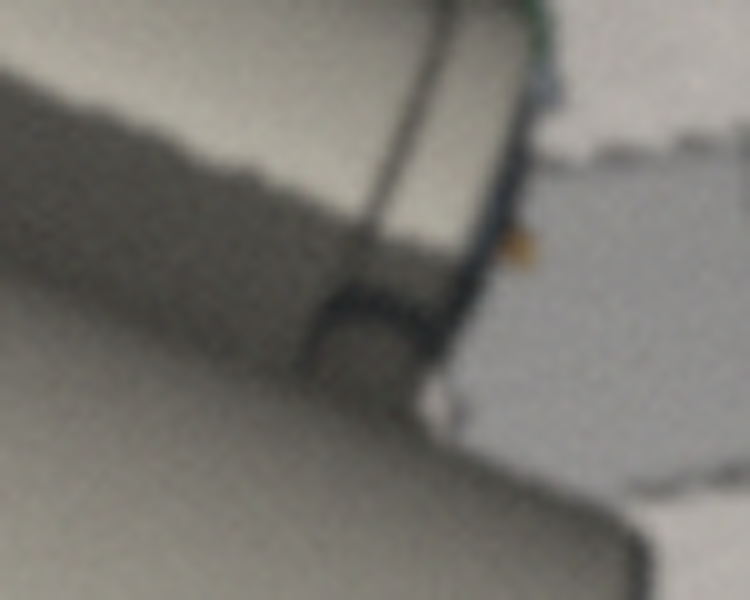

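The scene picture shows the brass pin sliding out of the head side, with its head at crop (275,490), and the nose running into the bore behind it. I keep going.

Run:
```python
from h import *
np.set_printoptions(precision=2,suppress=True)
R=Rd(HY)
for y in (0,-.004,-.008,-.011,-.013,-.015,-.017,-.019):
    arm.move_l(tcp_for_tip(0,y,.060),R,feed=.03);t,f=tipnow();print(y,t,f)
    if np.abs(f).max()>20: break
arm.sleep(.3)
print(arm.current_t());shots(6)
crop(cv2.imread("pics/raw_scene6.png"),"pics/f3.png",150,190,85,75,9)
```

```text
0 [-0.02 -0.1  60.  ] [-1.86  2.46 -1.08]
-0.004 [ 0.51 -4.47 60.23] [ 0.43  0.17 -2.37]
-0.008 [ 0.18 -8.32 60.09] [-0.04 -0.13 -0.63]
-0.011 [  0.05 -11.2   60.02] [ 0.12  0.74 -0.24]
-0.013 [  0.03 -13.12  60.  ] [-0.41 -0.47 -1.03]
-0.015 [  0.03 -15.12  60.02] [0.19 0.54 0.11]
-0.017 [  0.03 -17.13  60.03] [-0.68 -0.05 -0.39]
-0.019 [  0.02 -19.14  60.01] [ 0.13  0.55 -1.  ]
20.525
```

View pics/f3.png

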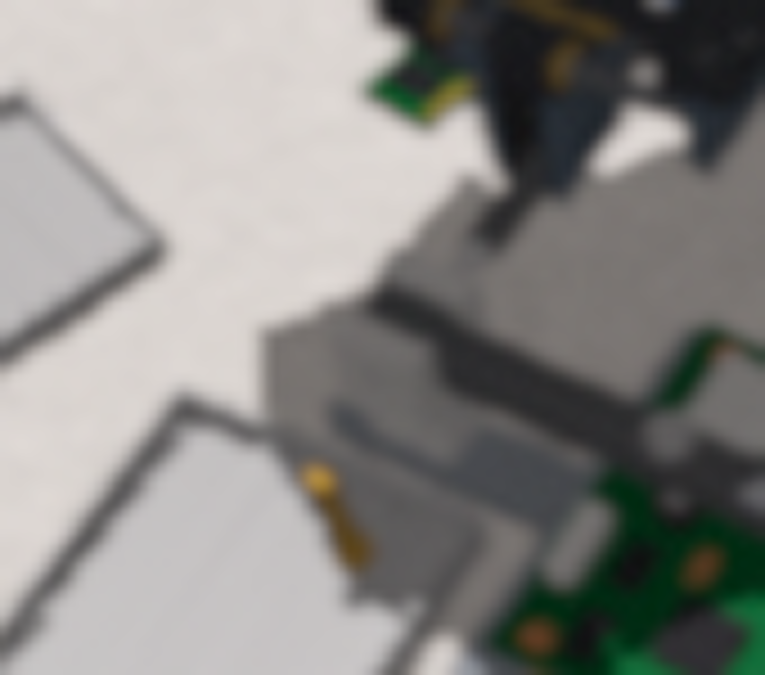

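The pin has dropped: it shows in the dish at crop (318,475) to (355,560). I'm withdrawing the drift and laying it on the mat.

Run:
```python
from h import *
np.set_printoptions(precision=4,suppress=True)
R=Rd(HY)
arm.move_l(tcp_for_tip(0,.06,.060),R,feed=.15)
p=arm.current_ee_pos();arm.move_l([p[0],p[1],.12],R,feed=.2)
im=cv2.imread("pics/raw_top0.png");hsv=cv2.cvtColor(im,cv2.COLOR_BGR2HSV)
m=cv2.inRange(hsv,(100,100,60),(125,255,255));m[:160]=0;m[:,:205]=0;m[:,275:]=0
c=max(cv2.findContours(m,0,2)[0],key=cv2.contourArea);r=cv2.minAreaRect(c);print(r)
C=ray("top",*r[0],.003);print(C)
a=radians(2);d=np.array([sin(a),-cos(a)])
w=C[:2]-.025*d
R=Rd(2)
arm.move_to([*w,.10],R)
shots(7)
arm.move_l([*w,.02],R,feed=.15);print(arm.current_force())
for z in (.009,.0065,.0055,.005):
    arm.move_l([*w,z],R,feed=.04);f=arm.current_force();print(z,f,arm.current_ee_pos(),arm.current_width())
    if f[2]>4: break
print(arm.current_t())
crop(cv2.imread("pics/raw_scene7.png"),"pics/g1.png",150,130,150,130,5)
```

```text
((239.5, 189.0), (50.0, 51.0), 90.0)
[0.4905 0.0479 0.003 ]
[ 0.6379 -0.4434 -1.0848]
0.009 [ 0.5785  0.5375 -0.6406] [0.4895 0.0729 0.0089] 0.01165332852519181
0.0065 [ 0.3839 -0.0584 -0.429 ] [0.4895 0.0729 0.0064] 0.011565413573548823
0.0055 [-0.8782 -0.4587 -0.5804] [0.4896 0.0729 0.0055] 0.011766934685340508
0.005 [-0.8973  0.1147  4.116 ] [0.4897 0.0729 0.0051] 0.01169132967950109
24.375
```

View pics/g1.png

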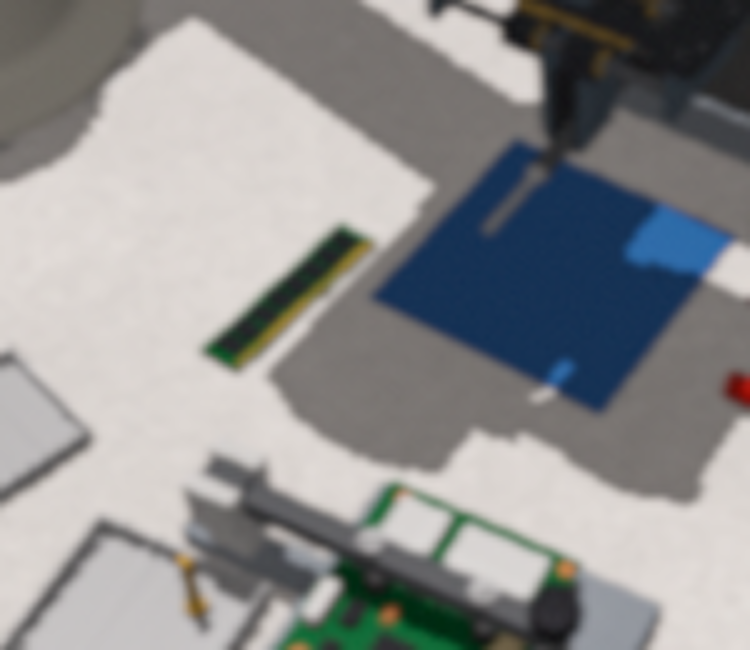

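The drift made contact with the mat at the expected height. In the picture the pin lies or leans in the dish at crop (185,560) to (200,615). I'm releasing the drift and backing away.

Run:
```python
from h import *
np.set_printoptions(precision=4,suppress=True)
arm.grip(.035)
p=arm.current_ee_pos();arm.move_l([p[0],p[1],.12],feed=.15)
arm.move_to([.36,-.02,.33],Rd(0));arm.move_joints(arm.current_joint_positions()+np.array([-70,0,0,0,0,0]))
print(arm.current_ee_pos(),arm.current_t(),arm.current_force());shots(8)
t=cv2.imread("pics/raw_top8.png");s=cv2.imread("pics/raw_scene8.png")
cv2.imwrite("pics/h0.png",cv2.resize(t,None,fx=1.5,fy=1.5))
crop(s,"pics/h1.png",150,210,80,70,9);crop(t,"pics/h2.png",205,155,90,70,8);crop(t,"pics/h3.png",300,170,90,70,8)
```

```text
[ 0.1051 -0.3451  0.3289] 28.6333 [-1.4248 -0.9135  0.0021]
```

View pics/h0.png

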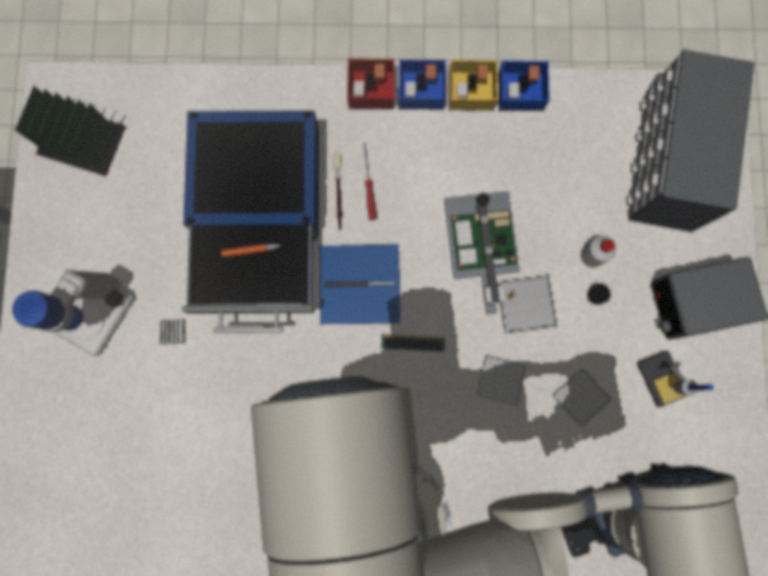

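View pics/h1.png

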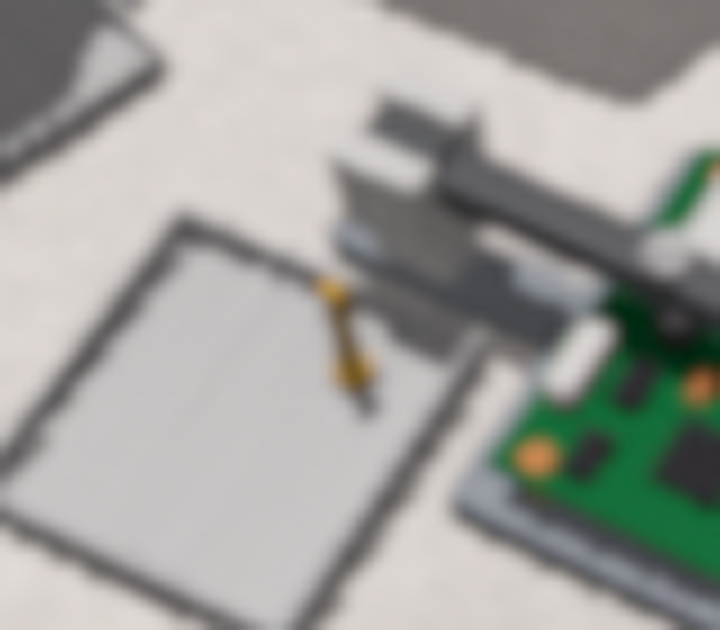

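View pics/h2.png

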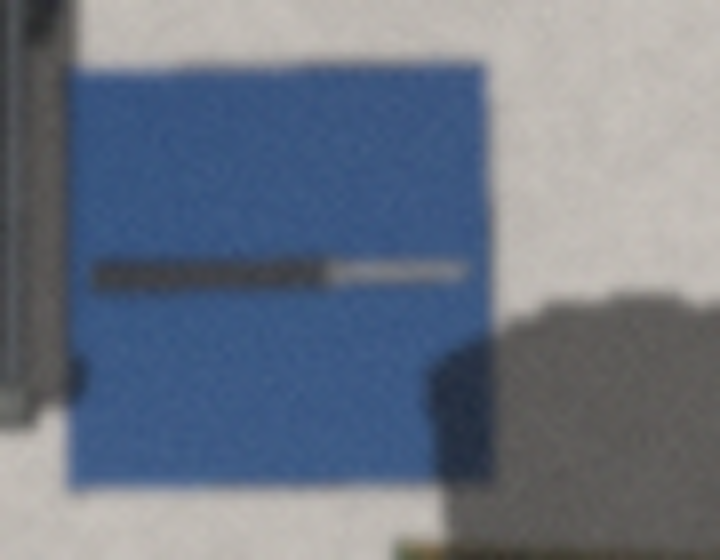

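View pics/h3.png

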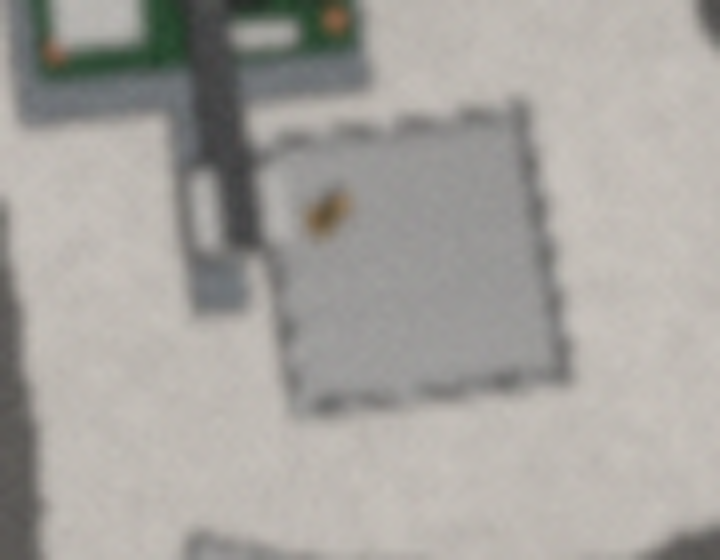

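Run:
```python
from h import *
np.set_printoptions(precision=4,suppress=True)
px=lambda a,b,s,u0,v0:((a+.5)/s-.5+u0,(b+.5)/s-.5+v0)
print("upper",tri(px(342,200,8,300,170),px(332,288,9,150,210)))
print("lower",tri(px(315,222,8,300,170),px(353,375,9,150,210)))
D=[ray("top",*px(*p,8,300,170),.018) for p in [(263,140),(522,105),(568,375),(297,405)]];print("dish",np.mean(D,0),[np.linalg.norm(D[i]-D[i-1]).round(3) for i in range(4)])
t0=cv2.imread("pics/raw_top0.png").astype(int);t8=cv2.imread("pics/raw_top8.png").astype(int)
d=np.abs(t0-t8).max(2)
for nm,b in (("brush/scr",(215,90,260,155)),("dish",(330,180,375,225)),("bottle+jar",(385,150,415,205)),("module",(252,220,300,236))):
    print(nm,(d[b[1]:b[3],b[0]:b[2]]>25).sum())
m=[ray("top",*px(*p,8,205,155),.009) for p in((92,276),(328,271),(468,269))];C=ray("top",239.5,189,.003);print("drift rel mat",[(q-C)[:2] for q in m])
```

```text
upper [ 0.4691 -0.2689  0.0535]
lower [ 0.4672 -0.2677  0.002 ]
dish [ 0.4529 -0.302   0.018 ] [np.float64(0.105), np.float64(0.103), np.float64(0.107), np.float64(0.106)]
brush/scr 7
dish 36
bottle+jar 1
module 482
drift rel mat [array([-0.002 ,  0.0737]), array([ 0.0011, -0.0193]), array([ 0.0026, -0.0745])]
```

Run:
```python
from h import *
print(np.abs(arm.current_dq()).max(),arm.current_t());arm.sign_off();print(arm.current_t())
```

```text
0.17466490227488263 28.7333
the job is handed in; nothing more can be done
the job is handed in; nothing more can be done
```

The pin is out of the fork and in the dish, the drift lies on the blue mat, and the job is handed in at 28.7 s of the 61 s allowed. I opened the top drawer about 155 mm and took the flat-nosed drift. It pushed the pin out of the fork in small force-checked steps, at up to about 6 N.

My last checks:
- **Pin:** it stands upright inside the dish. The two views put its upper end at about 53 mm and its lower end near the floor; standing on its head, its end would be at 52 mm (limit 56) and its middle at 30 mm (limit 36).
- **Drift:** it lies flat and is centred on the mat to within a few mm. It spans about ±74 mm along the mat, so it is inside the edges.
- **Drawer:** it is still open, as left.
- **Dish and other things:** the dish, brush, screwdriver, bottle and jar show no visible shift between the first and last pictures. I compared the heat sink by eye only.
- **Robot:** the arm is clear of everything.

Three readings did not fully agree:
- **Holder position:** my first estimate was about 1.5 mm off because of a half-pixel error in enlarging the crops. I corrected it before touching the pin.
- **Push force:** the measured force was below the stated 8 to 14 N.
- **Memory module:** its picture check was disturbed by the arm's shadow, but it appears at the same pixels.

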